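# Seat the sprocket on its drive pin

### The arm

A 7-joint arm with a two-finger parallel gripper is mounted at the origin on the work surface. World frame = base frame: x ahead of the robot, y to its left, z up, the work surface at z = 0. Lengths are in m, angles in degrees, forces in N, time in s.
With the tool pointing down it reaches from about 0.425 to 0.95 m from the base axis. Payload 4.7 kg.
Tool frame: the origin (TCP) lies at the very end of the fingers, on their centre line; the grasp point (between the pads) lies 19 mm behind it; z points along the fingers, y is the direction in which the jaws open and shut (so a half turn about z gives the same grasp; the last joint's range is limited). The gripper opens to 87 mm and grips with 3 to 60 N. Pads are 19 mm wide; open, the fingers measure 117 mm over their backs; the gripper's body (75 mm by 190 mm) begins 51 mm behind the grasp point.
Start: joints at [-67.202, 26.849, -2.785, 87.806, 1.381, 65.374, -4.715], TCP at [0.279, 0.614, 0.223] pointing down, gripper open.
Joint ranges: [-148.3, 148.3], [-19.14, 114.17], [-79.39, 73.82], [5.75, 140.21], [-59.74, 239.74], [12.07, 113.84], [-152.46, 152.46]. Speed limits (degrees/s): [147.25, 147.25, 180, 180, 180, 180, 180].

### API

Orientations are given as a 3x3 rotation matrix whose columns are the frame's x, y, z axes.
In Python, from bench import monitor, cams, order gives the robot as it stands.
- The arm moves only by the tool servo_tool, never from a script. Its argument "series" is a list of rows, each an object with "twist": the turn, a rotation vector about the tool's x, y, z in degrees, a list of three; "linear": the shift along the tool's x, y, z in cm, a list of three; "grip": the opening in per cent of the stroke, from 0 (shut) to 100 (fully open). In form: [{"twist": [ax, ay, az], "linear": [x, y, z], "grip": grip}, ...]. A call has 1 to 5 rows; each row shifts and turns the commanded pose from where the row before left it, along the tool's axes as they then stand; what a row does not reach is not made up. A row lasts 1/12 s, in which the tool goes at most 41.7 mm and 7.16 degrees, less where a joint would pass 70% of its speed; a pose out of reach is approached as far as the arm can. A call with a gripper value outside its range is refused whole. The fingers move at their own pace and stop on an object; the grip force is fixed at half the most. Time passes only in rows, so rows that do not move let the fingers close. It gives the time, the measured TCP pose, the force and the opening at its end, in the units of the state.
- monitor.get_obs(): the state, without advancing time (a new reading comes with each control period).
- cams.get_image(name): name is "scene" or "top" or "wrist"; returns a dict with "img" (480x640x3 uint8, blue, green, red), "depth" (480x640 float32, m along the optical axis (not along the pixel's ray), 0 where there is no reading), "fx", "fy", "cx", "cy" (pixels), "position" and "attitude" of the camera in the world; the wrist camera has in their place "tool_from_camera" (4x4, takes a point from camera to tool coordinates, whose origin is the TCP and whose axes are the flange's). Camera axes: x right, y down, z forward; pixel columns grow to the right and rows downward; lengths in m; the calibration is good to about 2 mm. A picture is of the moment at which its call begins: read the wrist's pose just before it.
- order.job_done(): hands the job in, once; it reports no verdict.
The state is a dict: "time_s": time; "joint_positions": joint angles; "joint_velocities": joint speeds; "joint_torque": joint torques, N m; "position": TCP position; "eef_rot": TCP orientation; "contact_force": force on the tool from outside, world axes, zero at the start; "wrist_torque": the same for the moment, N m; "width": opening from 0.0 (shut) to 1.0 (fully open).
Only numpy, scipy, OpenCV 4.12 (cv2) and the standard library are available. Lean on these libraries where they do the work, as an engineer would, in place of code of your own. Each camera call takes 0.05 s, during which the arm holds its last target. There are 200 camera calls.

### The job

The red sprocket on the gearbox is sitting high because its slot is not over the yellow drive pin. Push it round with a fingertip, either way, until the slot stands over the pin, then press it down until it is fully home, and move clear. Nothing needs gripping: do not lift the sprocket, and leave the paper roll, the tub, the nut and the wrench where they are.

Things in the scene. Friction and masses are not known exactly. Their poses are not given: they have to be found in the camera images.
- gearbox: Grey gearbox fixed to the counter (housing 170 x 150 mm, base plate 210 x 130 mm); place and yaw vary. Origin: centre of its underside, on the shaft axis; x points along the drive pin, z up. On top a dark round flange, 196 mm across, its flat top 62 mm above the counter.
- shaft_end (a point): Centre of the top end of the upright steel shaft (24 mm across), 93 mm above the counter, on the axis about which the sprocket turns; fixed.
- pin_mid (a point): Point on the centre line of the yellow drive pin, 58 mm out from the shaft axis, 68 mm above the counter; fixed. The pin is round, 12 mm thick, and lies on the flange pointing outwards, from 44 to 96 mm from the shaft axis: its outer end shows beyond the sprocket's rim.
- pin_tip (a point): Outer end of the yellow pin, 96 mm out from the shaft axis, 68 mm above the counter; fixed.
- sprocket_top (a point): Centre of the flat top face of the red sprocket, on the shaft axis: 89 mm above the counter at the start, 76 mm when fully home. The sprocket is a plate 14 mm thick, 136 mm across (150 mm over the teeth), about 0.42 kg, with a 25 mm bore round the shaft and one slot 20 mm wide cut right through from the rim inwards to 40 mm from the axis.
- slot_mid (a point): Middle of the slot's width at the level of the top face, 58 mm out from the shaft axis; turns with the sprocket. It must come above pin_mid.
- stud_a (a point): Top centre of one of two upright steel studs fixed on the sprocket's face, 14 mm thick, standing 25 mm above the face, 42 mm from the shaft axis, a quarter turn counter-clockwise (seen from above) from the slot. A handy thing to push against sideways with a fingertip.
- stud_b (a point): Top centre of the other stud, a quarter turn clockwise from the slot; same size.
- sprocket (a joint): Turn of the sprocket about the upright shaft axis, rad, growing counter-clockwise seen from above; 0 (or any whole turn, 6.283) has the slot right over the pin. No stops. It turns stiffly (0.06 N m, some 1.5 N at a stud) and stays where it is left without running on.
- sprocket_drop (a joint): How far the sprocket has been pressed down, m: 0 at the start, 0.013 fully home on the flange; negative if lifted. The fit is snug: it never tilts and does not sink by itself; pressing takes about 5 N anywhere on the face. With the slot more than about 0.08 rad off the pin it stops on the pin after 1 mm.
- roll_mid (a point): Bystander: centre of a standing till-paper roll, 56 mm across, 57 mm tall, loose on the counter.
- tub_mid (a point): Bystander: centre (half-way up) of a blue grease tub with black lid, 60 mm across, 70 mm tall, loose on the counter.
- nut_mid (a point): Bystander: centre of a brass hex nut, 40 mm across, 18 mm tall, lying on the counter.
- wrench_grip (a point): Bystander: the grip of a steel wrench, 160 mm long, lying on the counter.

How it is judged (in metres and radians):
At the end, for the whole second after the job is handed in: The sprocket is pressed down at least 11.5 of its 13 mm, with its slot over the pin (within 7 mm), and at rest (value of joint sprocket_drop above 0.0115 m and horizontal distance between slot_mid and pin_mid below 0.007 m and velocity of joint sprocket between -0.05 and 0.05 rad/s); the robot touches nothing.
It fails at once if the sprocket was lifted (raised more than 4 mm above its starting height) (value of joint sprocket_drop below -0.004 m).
It fails at once if the paper roll, tub, nut or wrench was moved more than 20 mm (distance of any of roll_mid, tub_mid, nut_mid, wrench_grip from where it was at the start of the episode above 0.02 m).
It also fails if it takes over 48 s, if anything falls off the work surface, if the arm or the gripper's body presses on something with over 40 N, if the wrist force passes 120 N, or if a joint passes its speed limit or range.

## Working session

There is one attempt and no reset: what is moved stays moved. The work goes in short steps, Python scripts to look and compute and a tool call to move; the robot and the scene stay as the last step left them, time stands still between calls to the robot, and variables do not carry over. Pictures are saved under pics/ and viewed, about 8 in all and at most 12, crops included, and the job is handed in when it is done.

Besides the shell and the picture viewer there is one more tool, called in YAML: its name, and indented under it one key for each argument. servo_tool: Moves the arm, as the interface text tells. Its arguments: {"type":"object","properties":{"series":{"type":"array","items":{"type":"object","properties":{"twist":{"type":"array","items":{"type":"number"}},"linear":{"type":"array","items":{"type":"number"}},"grip":{"type":"number"}}}}},"required":["series"]}

```bash
mkdir -p pics; cat > h.py <<'E'
import numpy as np, cv2
from bench import monitor, cams, order
def ray(c,u,v,z):
    R=np.array(c["attitude"]);p=np.array(c["position"])
    d=R@np.array([(u-c["cx"])/c["fx"],(v-c["cy"])/c["fy"],1]);return p+d*(z-p[2])/d[2]
E
python3 - <<'E'
from h import *
o=monitor.get_obs();print({k:o[k] for k in("time_s","position","eef_rot","width","contact_force")})
for n in("scene","top"):
    c=cams.get_image(n);cv2.imwrite(f"pics/{n}0.png",c["img"]);print(n,c["position"],c["attitude"])
E
```

```text
{'time_s': 0.0, 'position': array([0.27915127, 0.61393447, 0.22151599]), 'eef_rot': array([[-9.10317979e-01,  4.13909043e-01, -6.93804507e-04],
       [ 4.13909614e-01,  9.10316298e-01, -1.75218297e-03],
       [-9.36628259e-05, -1.88221601e-03, -9.99998224e-01]]), 'width': 0.9972659667747493, 'contact_force': array([-0.43323375, -0.28150704, -0.3530148 ])}
scene [ 1.01144952 -0.42997171  0.72999053] [[ 0.7462104   0.46866682 -0.47278054]
 [ 0.66568176 -0.5318785   0.52342436]
 [-0.00615018 -0.70530609 -0.70887622]]
top [0.48897679 0.04029467 1.03277272] [[ 0.00665953 -0.99568859  0.09251964]
 [-0.99984365 -0.00814568 -0.01569473]
 [ 0.0163807  -0.09240066 -0.99558716]]
```

View pics/top0.png

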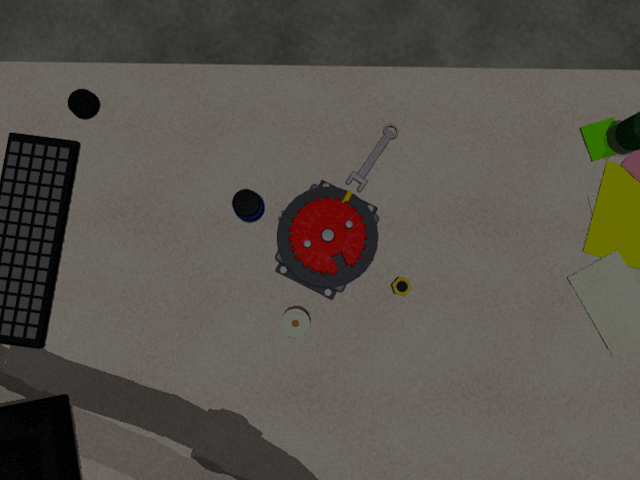

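View pics/scene0.png

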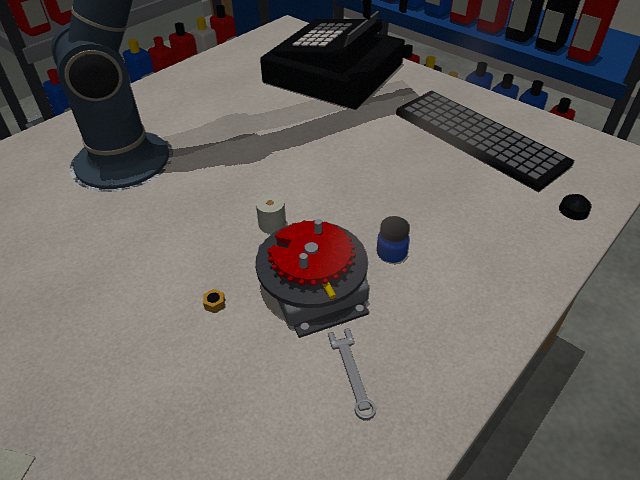

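The top view shows the shaft at (328,235), studs at (349,224) and (307,244), the slot near (339,259) and the yellow pin end near (348,197). The tub (248,206), roll (295,323), nut (401,286) and wrench (357,180) stand around it. The scene view agrees.

```bash
python3 - <<'E'
from h import *
c=cams.get_image("top");im=c["img"];hsv=cv2.cvtColor(im,cv2.COLOR_BGR2HSV)
def blobs(m):
    n,l,s,ce=cv2.connectedComponentsWithStats(m.astype(np.uint8));return [(s[i,4],ce[i]) for i in range(1,n) if s[i,4]>8]
roi=np.zeros(im.shape[:2],bool);roi[180:295,270:385]=1
H,S,V=cv2.split(hsv)
red=((H<8)|(H>172))&(S>150)&(V>90)&roi
yel=(H>18)&(H<35)&(S>120)&(V>80)&roi
grey=(S<60)&(V>105)&roi
d=np.hypot(*(np.indices(red.shape)-np.array([235,328])[:,None,None]))
print("yel",blobs(yel));g=blobs(grey&(d<32));print("grey",g)
yc=max(blobs(yel))[1] if blobs(yel) else None
# stud sub circles
S0=ray(c,*[b[1] for b in g if np.hypot(*(b[1]-[328,235]))<5][0],.093)
print("shaft",S0, "reach",np.hypot(*S0[:2]))
for a,ce in g:
    p=ray(c,*ce,.114)-S0;print("stud?",a,p[:2],np.hypot(*p[:2]),np.degrees(np.arctan2(p[1],p[0])))
ys=np.argwhere(yel)[:,::-1];P=np.array([ray(c,u,v,.072) for u,v in ys])-S0
print("pin",np.degrees(np.arctan2(P[:,1].mean(),P[:,0].mean())),np.hypot(P[:,0],P[:,1]).min(),np.hypot(P[:,0],P[:,1]).max())
# slot: non red, non-grey in annulus 45-63mm at z=.089
vv,uu=np.nonzero(roi);P=np.array([ray(c,u,v,.089) for u,v in zip(uu,vv)])-S0
r=np.hypot(P[:,0],P[:,1]);a=np.degrees(np.arctan2(P[:,1],P[:,0]))
k=(r>50)&(r<64)&~red[vv,uu];print("slot angles",np.median(a[k]),np.sort(a[k])[::6].round())
kr=red[vv,uu];print("red mean r max",r[kr].max())
for n,m,z in(("nut",(401,286),.018),("wr jaw",(357,185),.01),("tub",(246,202),.07),("roll",(295,323),.057)):print(n,ray(c,*m,z)[:2])
E
```

```text
yel [(np.int32(57), array([347.15789474, 196.1754386 ]))]
grey []Traceback (most recent call last):
  File "<stdin>", line 14, in <module>
IndexError: list index out of range
```

```bash
cat > m.py <<'E'
from h import *
c=cams.get_image("top");im=c["img"];hsv=cv2.cvtColor(im,cv2.COLOR_BGR2HSV)
def blobs(m):
    n,l,s,ce=cv2.connectedComponentsWithStats(m.astype(np.uint8));return [(s[i,4],ce[i]) for i in range(1,n) if s[i,4]>8]
roi=np.zeros(im.shape[:2],bool);roi[180:295,270:385]=1
H,S,V=cv2.split(hsv)
red=((H<8)|(H>172))&(S>150)&(V>90)&roi
yel=(H>18)&(H<35)&(S>120)&(V>80)&roi
d=np.hypot(*(np.indices(red.shape)-np.array([235,328])[:,None,None]))
print("pix",hsv[235,328],hsv[224,349],hsv[244,307],hsv[259,339],hsv[235,290])
g=blobs((S<110)&(V>90)&(d<32));print("grey",g)
S0=ray(c,*[b[1] for b in g if np.hypot(*(b[1]-[328,235]))<5][0],.093)
print("shaft",S0, "reach",np.hypot(*S0[:2]))
for a,ce in g:
    p=ray(c,*ce,.114)-S0;print("stud?",a,p[:2],np.hypot(*p[:2]),np.degrees(np.arctan2(p[1],p[0])))
ys=np.argwhere(yel)[:,::-1];P=np.array([ray(c,u,v,.072) for u,v in ys])-S0
print("pin",np.degrees(np.arctan2(P[:,1].mean(),P[:,0].mean())),np.hypot(P[:,0],P[:,1]).min(),np.hypot(P[:,0],P[:,1]).max())
vv,uu=np.nonzero(roi);P=np.array([ray(c,u,v,.089) for u,v in zip(uu,vv)])-S0
r=np.hypot(P[:,0],P[:,1]);a=np.degrees(np.arctan2(P[:,1],P[:,0]))
k=(r>50)&(r<64)&~red[vv,uu];print("slot angles",np.median(a[k]),np.sort(a[k])[::6].round())
kr=red[vv,uu];print("red r max",r[kr].max())
for n,m,z in(("nut",(401,286),.018),("wr jaw",(357,185),.01),("tub",(246,202),.07),("roll",(295,323),.057)):print(n,ray(c,*m,z)[:2])
E
python3 m.py
```

```text
pix [150  10  99] [128  10 104] [137  16 109] [126  30  42] [102  35  36]
grey [(np.int32(26), array([348.30769231, 223.80769231])), (np.int32(84), array([327.51190476, 234.88095238])), (np.int32(29), array([306.72413793, 243.4137931 ]))]
shaft [0.58240968 0.01755517 0.093     ] reach 0.5826741919086079
stud? 26 [ 0.01851923 -0.03730688] 0.04165051207843748 -63.60007364107925
stud? 84 [-0.00208784  0.00050813] 0.0021487799090110712 166.32140787018136
stud? 29 [-0.0179607   0.03814964] 0.04216612300692057 115.21086876595149
pin -26.09812912935133 0.07203731977022405 0.09633199583615076
slot angles nan []
red r max 0.073351158175485
nut [ 0.48860599 -0.13149994]
wr jaw [ 0.69367869 -0.04417575]
tub [0.64658998 0.17328476]
roll [0.41732322 0.07745007]
  return _methods._mean(a, axis=axis, dtype=dtype,
  ret = ret.dtype.type(ret / rcount)
```

Stud geometry checks out: radii are 41.7 and 42.2 mm, and the pin tip is at 96 mm. The slot is at −154° and the pin at −26°, so the sprocket turns +128° counter-clockwise, pushed from stud_a (at −64°) with closed fingers. First I move over the approach point at height.

servo_tool:
  series:
    - {"twist":[0,0,0],"linear":[-2.7,-2.3,0],"grip":0}
    - {"twist":[0,0,0],"linear":[-2.7,-2.3,0],"grip":0}
    - {"twist":[0,0,0],"linear":[-2.7,-2.3,0],"grip":0}
    - {"twist":[0,0,0],"linear":[-2.7,-2.3,0],"grip":0}
    - {"twist":[0,0,0],"linear":[-2.7,-2.3,0],"grip":0}

```text
time_s: 0.62
position: [0.3551, 0.4522, 0.2224]
eef_rot: [[-0.91, 0.414, -0.0], [0.414, 0.91, -0.0], [0.0, -0.0, -1.0]]
contact_force: [0.4, 0.3, -0.3]
width: 0.706
```

servo_tool:
  series:
    - {"twist":[0,0,0],"linear":[-2.7,-2.3,0],"grip":0}
    - {"twist":[0,0,0],"linear":[-2.7,-2.3,0],"grip":0}
    - {"twist":[0,0,0],"linear":[-2.7,-2.3,0],"grip":0}
    - {"twist":[0,0,0],"linear":[-2.7,-2.3,0],"grip":0}
    - {"twist":[0,0,0],"linear":[-2.7,-2.3,0],"grip":0}

```text
time_s: 1.03
position: [0.4303, 0.2916, 0.2226]
eef_rot: [[-0.91, 0.414, 0.0], [0.414, 0.91, 0.0], [0.0, 0.0, -1.0]]
contact_force: [0.1, -1.3, 0.0]
width: 0.322
```

servo_tool:
  series:
    - {"twist":[0,0,0],"linear":[-2.7,-2.3,0],"grip":0}
    - {"twist":[0,0,0],"linear":[-2.7,-2.3,0],"grip":0}
    - {"twist":[0,0,0],"linear":[-2.7,-2.3,0],"grip":0}
    - {"twist":[0,0,0],"linear":[-2.7,-2.3,0],"grip":0}
    - {"twist":[0,0,0],"linear":[-2.7,-2.3,0],"grip":0}

```text
time_s: 1.45
position: [0.5056, 0.1311, 0.2226]
eef_rot: [[-0.91, 0.414, 0.0], [0.414, 0.91, 0.0], [0.0, 0.0, -1.0]]
contact_force: [0.5, 0.5, -0.2]
width: 0.016
```

servo_tool:
  series:
    - {"twist":[0,0,0],"linear":[-2.7,-2.3,0],"grip":0}
    - {"twist":[0,0,0],"linear":[-2.7,-2.3,0],"grip":0}
    - {"twist":[0,0,0],"linear":[-2.7,-2.3,0],"grip":0}
    - {"twist":[0,0,0],"linear":[-2.7,-2.3,0],"grip":0}
    - {"twist":[0,0,0],"linear":[-2.7,-2.3,0],"grip":0}

```text
time_s: 1.87
position: [0.5809, -0.0294, 0.2225]
eef_rot: [[-0.91, 0.414, -0.0], [0.414, 0.91, 0.0], [0.0, 0.0, -1.0]]
contact_force: [-0.2, 0.2, -0.2]
width: 0.002
```

servo_tool:
  series:
    - {"twist":[0,0,6.5],"linear":[0,0,0],"grip":0}
    - {"twist":[0,0,6.5],"linear":[0,0,0],"grip":0}
    - {"twist":[0,0,6.5],"linear":[0,0,0],"grip":0}
    - {"twist":[0,0,6.5],"linear":[0,0,0],"grip":0}
    - {"twist":[0,0,6.5],"linear":[0,0,0],"grip":0}

```text
time_s: 2.28
position: [0.5804, -0.0279, 0.2223]
eef_rot: [[-0.54, 0.841, -0.001], [0.841, 0.54, 0.0], [0.0, -0.0, -1.0]]
contact_force: [0.3, 0.6, -0.2]
width: 0.01
```

servo_tool:
  series:
    - {"twist":[0,0,6.5],"linear":[0,0,0],"grip":0}
    - {"twist":[0,0,6.5],"linear":[0,0,0],"grip":0}
    - {"twist":[0,0,6.5],"linear":[0,0,0],"grip":0}
    - {"twist":[0,0,6.5],"linear":[0,0,0],"grip":0}
    - {"twist":[0,0,6.5],"linear":[0,0,0],"grip":0}

```text
time_s: 2.7
position: [0.5804, -0.0277, 0.2224]
eef_rot: [[-0.004, 1.0, -0.0], [1.0, 0.004, 0.0], [0.0, -0.0, -1.0]]
contact_force: [-0.0, 1.0, 0.2]
width: 0.006
```

servo_tool:
  series:
    - {"twist":[0,0,6.5],"linear":[0,0,0],"grip":0}
    - {"twist":[0,0,6.5],"linear":[0,0,0],"grip":0}
    - {"twist":[0,0,6.5],"linear":[0,0,0],"grip":0}
    - {"twist":[0,0,6.5],"linear":[0,0,0],"grip":0}
    - {"twist":[0,0,6.5],"linear":[0,0,0],"grip":0}

```text
time_s: 3.12
position: [0.5804, -0.0277, 0.2224]
eef_rot: [[0.534, 0.846, -0.0], [0.846, -0.534, 0.0], [0.0, -0.0, -1.0]]
contact_force: [-0.6, -0.1, 0.5]
width: 0.007
```

servo_tool:
  series:
    - {"twist":[0,0,6.5],"linear":[0,0,0],"grip":0}
    - {"twist":[0,0,6.5],"linear":[0,0,0],"grip":0}
    - {"twist":[0,0,6.5],"linear":[0,0,0],"grip":0}
    - {"twist":[0,0,6.5],"linear":[0,0,0],"grip":0}
    - {"twist":[0,0,6.5],"linear":[0,0,0],"grip":0}

```text
time_s: 3.53
position: [0.5804, -0.0276, 0.2224]
eef_rot: [[0.905, 0.426, -0.0], [0.426, -0.905, 0.0], [-0.0, -0.0, -1.0]]
contact_force: [-0.6, 0.6, -0.1]
width: 0.003
```

servo_tool:
  series:
    - {"twist":[0,0,0],"linear":[-0.3,0.2,3.1],"grip":0}
    - {"twist":[0,0,0],"linear":[0,0,3.1],"grip":0}
    - {"twist":[0,0,0],"linear":[0,0,3.1],"grip":0}
    - {"twist":[0,0,0],"linear":[0,0,3.0],"grip":0}
    - {"twist":[0,0,0],"linear":[0,0,0],"grip":0}

```text
time_s: 3.95
position: [0.5743, -0.0299, 0.0942]
eef_rot: [[0.902, 0.432, -0.011], [0.432, -0.902, -0.0], [-0.01, -0.005, -1.0]]
contact_force: [-1.1, 0.5, -0.4]
width: 0.003
```

servo_tool:
  series:
    - {"twist":[0,0,0],"linear":[0.2,0,0],"grip":0}
    - {"twist":[0,0,0],"linear":[0.2,0,0],"grip":0}
    - {"twist":[0,0,0],"linear":[0.2,0,0],"grip":0}
    - {"twist":[0,0,0],"linear":[0.2,0,0],"grip":0}
    - {"twist":[0,0,0],"linear":[0,0,0],"grip":0}

```text
time_s: 4.37
position: [0.5873, -0.0272, 0.101]
eef_rot: [[0.902, 0.432, 0.003], [0.432, -0.902, 0.0], [0.003, 0.001, -1.0]]
contact_force: [0.2, -0.4, 0.1]
width: 0.008
```

servo_tool:
  series:
    - {"twist":[0,0,-5],"linear":[0.37,0.13,0],"grip":0}
    - {"twist":[0,0,-5],"linear":[0.37,0.13,0],"grip":0}
    - {"twist":[0,0,-5],"linear":[0.37,0.13,0],"grip":0}
    - {"twist":[0,0,-5],"linear":[0.37,0.13,0],"grip":0}
    - {"twist":[0,0,0],"linear":[0,0,0],"grip":0}

```text
time_s: 4.78
position: [0.6018, -0.0239, 0.1003]
eef_rot: [[0.699, 0.715, 0.001], [0.715, -0.699, 0.0], [0.001, 0.001, -1.0]]
contact_force: [-0.1, -0.1, -0.1]
width: 0.005
```

```bash
python3 - <<'E'
from h import *
o=monitor.get_obs();R=o["eef_rot"];print(o["position"],np.degrees(np.arctan2(R[1,0],R[0,0])),o["contact_force"],R.T@(o["position"]-[.5825,.018,.089]))
c=cams.get_image("scene");cv2.imwrite("pics/s1.png",cv2.resize(c["img"][180:360,200:440],None,fx=3,fy=3))
E
```

```text
[ 0.60175231 -0.02393308  0.10033478] 45.630839885364885 [-0.14879804 -0.13141275 -0.06629869] [-0.01649975  0.04309461 -0.01131924]
```

View pics/s1.png

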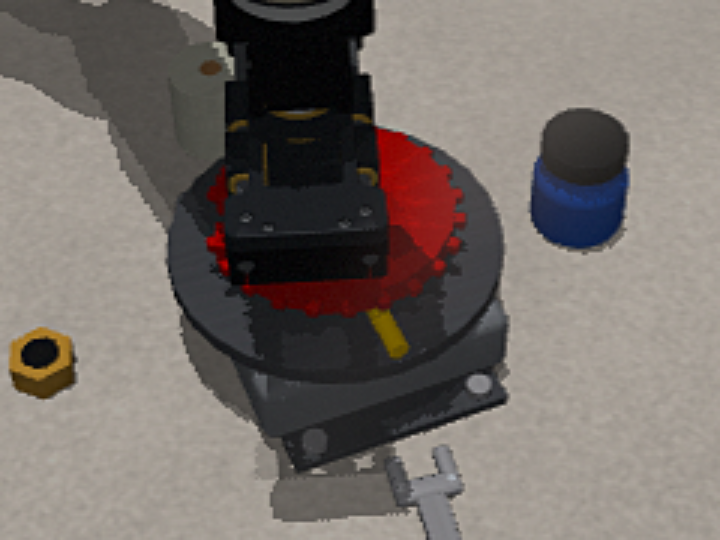

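The gripper hides the sprocket's slot and the stud in this view. The TCP sits at (−16.5, 43) mm in the rotating frame, as planned, so I carry on round the arc to about 8° short.

servo_tool:
  series:
    - {"twist":[0,0,-5],"linear":[0.37,0.13,0],"grip":0}
    - {"twist":[0,0,-5],"linear":[0.37,0.13,0],"grip":0}
    - {"twist":[0,0,-5],"linear":[0.37,0.13,0],"grip":0}
    - {"twist":[0,0,-5],"linear":[0.37,0.13,0],"grip":0}
    - {"twist":[0,0,-5],"linear":[0.37,0.13,0],"grip":0}

```text
time_s: 5.25
position: [0.6169, -0.0134, 0.1]
eef_rot: [[0.332, 0.943, 0.001], [0.943, -0.332, -0.001], [-0.001, 0.001, -1.0]]
contact_force: [-0.0, -2.2, 1.6]
width: 0.004
```

servo_tool:
  series:
    - {"twist":[0,0,-5],"linear":[0.37,0.13,0],"grip":0}
    - {"twist":[0,0,-5],"linear":[0.37,0.13,0],"grip":0}
    - {"twist":[0,0,-5],"linear":[0.37,0.13,0],"grip":0}
    - {"twist":[0,0,-5],"linear":[0.37,0.13,0],"grip":0}
    - {"twist":[0,0,-5],"linear":[0.37,0.13,0],"grip":0}

```text
time_s: 5.67
position: [0.6268, 0.0035, 0.1001]
eef_rot: [[-0.097, 0.995, 0.002], [0.995, 0.098, -0.002], [-0.002, 0.002, -1.0]]
contact_force: [1.3, -2.7, -0.3]
width: 0.002
```

```bash
python3 - <<'E'
from h import *
o=monitor.get_obs();R=o["eef_rot"];print(o["position"],np.degrees(np.arctan2(R[1,0],R[0,0])),o["contact_force"],R.T@(o["position"]-[.5825,.018,.089]))
c=cams.get_image("scene");cv2.imwrite("pics/s2.png",cv2.resize(c["img"][180:360,200:440],None,fx=3,fy=3))
E
```

```text
[0.62680789 0.00354966 0.10005377] 95.59513772401542 [ 1.33920222 -2.701515   -0.33955363] [-0.01872054  0.04270628 -0.01094998]
```

View pics/s2.png

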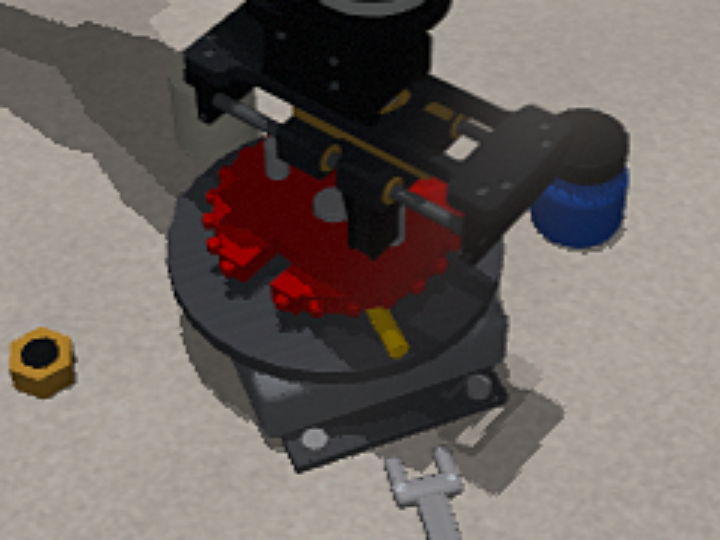

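The finger is behind stud_a and the slot has come round to about (265,270); the pin shows at (385,330). Another 50° leaves it slightly short.

servo_tool:
  series:
    - {"twist":[0,0,-5],"linear":[0.37,0.13,0],"grip":0}
    - {"twist":[0,0,-5],"linear":[0.37,0.13,0],"grip":0}
    - {"twist":[0,0,-5],"linear":[0.37,0.13,0],"grip":0}
    - {"twist":[0,0,-5],"linear":[0.37,0.13,0],"grip":0}
    - {"twist":[0,0,-5],"linear":[0.37,0.13,0],"grip":0}

```text
time_s: 6.13
position: [0.6284, 0.0234, 0.1001]
eef_rot: [[-0.508, 0.861, 0.002], [0.861, 0.508, -0.001], [-0.002, 0.002, -1.0]]
contact_force: [0.8, -1.6, 0.5]
width: 0.005
```

servo_tool:
  series:
    - {"twist":[0,0,-5],"linear":[0.37,0.13,0],"grip":0}
    - {"twist":[0,0,-5],"linear":[0.37,0.13,0],"grip":0}
    - {"twist":[0,0,-5],"linear":[0.37,0.13,0],"grip":0}
    - {"twist":[0,0,-5],"linear":[0.37,0.13,0],"grip":0}
    - {"twist":[0,0,-5],"linear":[0.37,0.13,0],"grip":0}

```text
time_s: 6.55
position: [0.6213, 0.0418, 0.1001]
eef_rot: [[-0.825, 0.566, 0.002], [0.566, 0.825, -0.001], [-0.002, 0.001, -1.0]]
contact_force: [1.2, -1.1, 0.6]
width: 0.007
```

servo_tool:
  series:
    - {"twist":[0,0,0],"linear":[0,0,0],"grip":0}

```text
time_s: 6.63
position: [0.6205, 0.0427, 0.0999]
eef_rot: [[-0.824, 0.567, 0.001], [0.567, 0.824, 0.0], [-0.0, 0.001, -1.0]]
contact_force: [1.0, -0.3, 0.5]
width: 0.004
```

```bash
python3 - <<'E'
from h import *
o=monitor.get_obs();R=o["eef_rot"];print(o["position"],np.degrees(np.arctan2(R[1,0],R[0,0])),o["contact_force"],R.T@(o["position"]-[.5825,.018,.089]))
c=cams.get_image("scene");im=c["img"]
cv2.imwrite("pics/s3.png",cv2.resize(im[180:360,200:440],None,fx=3,fy=3))
# rectify the plane z=.089 about the shaft, polar unwrap at r 45..68: dark (non-red) angles
H,S,V=cv2.split(cv2.cvtColor(im,cv2.COLOR_BGR2HSV));red=((H<8)|(H>172))&(S>120)
A=np.array(c["attitude"]);p=np.array(c["position"])
def pix(P): q=A.T@(P-p);return int(round(c["fx"]*q[0]/q[2]+c["cx"])),int(round(c["fy"]*q[1]/q[2]+c["cy"]))
for r in(.056,.060,.064):
    l=[]
    for a in range(-90,30):
        u,v=pix(np.array([.5825+r*np.cos(np.radians(a)),.018+r*np.sin(np.radians(a)),.089]))
        l.append("#" if red[v,u] else ".")
    print(r,"".join(l))
E
```

```text
[0.62053161 0.04268728 0.09994954] 145.47081795182092 [ 1.00593493 -0.2582235   0.47207368] [-0.01734301  0.04190527 -0.01090529]
0.056 ################################################.................#######################################################
0.06 #################################################...............########################################################
0.064 ################################################...............#########################################################
```

View pics/s3.png

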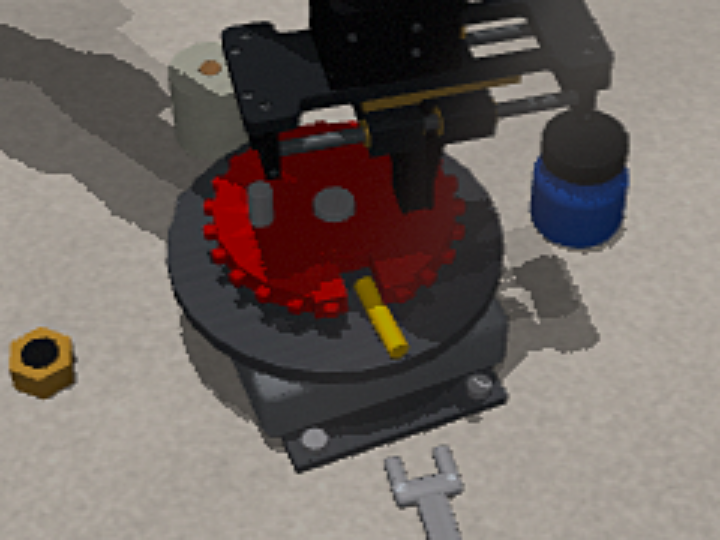

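The slot is nearly there, with the pin now partly visible in it at (365,290), and its centre is at about −34° against −26° for the pin. I push 8° more.

servo_tool:
  series:
    - {"twist":[0,0,-4],"linear":[0.3,0.1,0],"grip":0}
    - {"twist":[0,0,-4],"linear":[0.3,0.1,0],"grip":0}
    - {"twist":[0,0,0],"linear":[0,0,0],"grip":0}
    - {"twist":[0,0,0],"linear":[-0.5,0,0],"grip":0}
    - {"twist":[0,0,0],"linear":[0,0,0],"grip":0}

```text
time_s: 7.1
position: [0.6215, 0.0445, 0.0996]
eef_rot: [[-0.894, 0.449, 0.0], [0.449, 0.894, -0.0], [-0.0, 0.0, -1.0]]
contact_force: [0.3, 1.1, 0.1]
width: 0.006
```

```bash
cat > s.py <<'E'
from h import *
import sys
zt=float(sys.argv[1])
o=monitor.get_obs();R=o["eef_rot"];print(o["time_s"],o["position"],np.degrees(np.arctan2(R[1,0],R[0,0])),o["contact_force"],R.T@(o["position"]-[.5825,.018,.089]))
c=cams.get_image("scene");im=c["img"]
cv2.imwrite(sys.argv[2],cv2.resize(im[180:360,200:440],None,fx=3,fy=3))
H,S,V=cv2.split(cv2.cvtColor(im,cv2.COLOR_BGR2HSV));red=((H<8)|(H>172))&(S>120);yel=(H>18)&(H<35)&(S>120)
A=np.array(c["attitude"]);p=np.array(c["position"])
def pix(P): q=A.T@(P-p);return int(round(c["fx"]*q[0]/q[2]+c["cx"])),int(round(c["fy"]*q[1]/q[2]+c["cy"]))
for z,rs in((zt,(.05,.054,.058,.062,.066)),(.068,(.06,.07,.08,.09))):
  for r in rs:
    l=""
    for a in range(-60,10):
        u,v=pix(np.array([.5825+r*np.cos(np.radians(a)),.018+r*np.sin(np.radians(a)),z]))
        l+="#" if red[v,u] else "Y" if yel[v,u] else "."
    print(z,r,l, l.count("Y") and -60+np.mean([i for i,ch in enumerate(l) if ch=="Y"]), l.count(".") and -60+np.mean([i for i,ch in enumerate(l) if ch!="#"]))
E
python3 s.py .089 pics/s4.png
```

```text
7.1 [0.62154719 0.0444574  0.09957044] 153.3306271993006 [0.34668392 1.11155614 0.05669396] [-0.02302177  0.04116872 -0.0105615 ]
0.089 0.05 ###################################################################### 0 0
0.089 0.054 #########################...............############################## 0 -28.0
0.089 0.058 ##########################.............############################### 0 -28.0
0.089 0.062 #########################.YYYYYYY......############################### -31.0 -28.5
0.089 0.066 ##########################.YYYYYYY.....############################### -30.0 -28.0
0.068 0.06 ############################..YYYYYYYYYY........###################### -25.5 -22.5
0.068 0.07 .............................YYYYYYYYYY..............#.....#.#........ -26.5 -26.537313432835823
0.068 0.08 .............................YYYYYYYYYY............................... -26.5 -25.5
0.068 0.09 ..............................YYYYYYYY................................ -26.5 -25.5
```

View pics/s4.png

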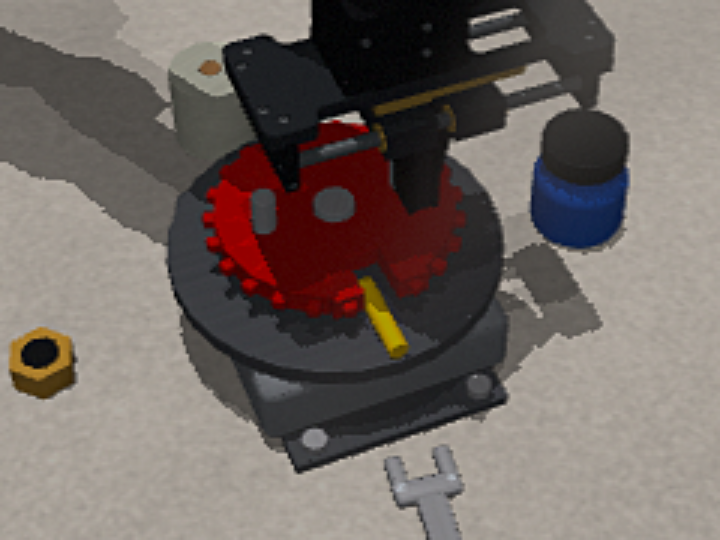

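Slot edge at −35° (top edge) puts the slot centre at about −25.5°, and the pin reads −26.5°, so they are aligned within the ±4° clearance. Now pressing down gently here, 6 mm clear of the stud.

servo_tool:
  series:
    - {"twist":[0,0,0],"linear":[0,0,0.4],"grip":0}
    - {"twist":[0,0,0],"linear":[0,0,0.3],"grip":0}
    - {"twist":[0,0,0],"linear":[0,0,0.3],"grip":0}
    - {"twist":[0,0,0],"linear":[0,0,0.3],"grip":0}
    - {"twist":[0,0,0],"linear":[0,0,0],"grip":0}

```text
time_s: 7.57
position: [0.6206, 0.0451, 0.0861]
eef_rot: [[-0.895, 0.446, -0.001], [0.446, 0.895, 0.0], [0.001, -0.0, -1.0]]
contact_force: [-0.7, 0.1, 0.1]
width: 0.006
```

servo_tool:
  series:
    - {"twist":[0,0,0],"linear":[0,0,0.2],"grip":0}
    - {"twist":[0,0,0],"linear":[0,0,0.2],"grip":0}
    - {"twist":[0,0,0],"linear":[0,0,0.2],"grip":0}
    - {"twist":[0,0,0],"linear":[0,0,0.2],"grip":0}
    - {"twist":[0,0,0],"linear":[0,0,0],"grip":0}

```text
time_s: 7.98
position: [0.6207, 0.0451, 0.0785]
eef_rot: [[-0.895, 0.446, -0.0], [0.446, 0.895, 0.0], [0.0, -0.0, -1.0]]
contact_force: [-0.7, -0.2, 2.8]
width: -0.0
```

servo_tool:
  series:
    - {"twist":[0,0,0],"linear":[0,0,0.1],"grip":0}
    - {"twist":[0,0,0],"linear":[0,0,0.1],"grip":0}
    - {"twist":[0,0,0],"linear":[0,0,0.1],"grip":0}
    - {"twist":[0,0,0],"linear":[0,0,0],"grip":0}
    - {"twist":[0,0,0],"linear":[0,0,0],"grip":0}

```text
time_s: 8.4
position: [0.6209, 0.0449, 0.0764]
eef_rot: [[-0.895, 0.446, -0.0], [0.446, 0.895, 0.0], [0.0, 0.0, -1.0]]
contact_force: [-2.4, -0.7, 8.0]
width: 0.005
```

servo_tool:
  series:
    - {"twist":[0,0,0],"linear":[0,0,0.1],"grip":0}
    - {"twist":[0,0,0],"linear":[0,0,0.1],"grip":0}
    - {"twist":[0,0,0],"linear":[0,0,0],"grip":0}
    - {"twist":[0,0,0],"linear":[0,0,0],"grip":0}

```text
time_s: 8.73
position: [0.6212, 0.0445, 0.0763]
eef_rot: [[-0.895, 0.446, 0.001], [0.446, 0.895, -0.0], [-0.001, 0.0, -1.0]]
contact_force: [-6.8, -0.9, 18.3]
width: 0.007
```

The tool stops firmly at 76.3 mm with force rising to 18 N, which means it is home. I lift straight up, move clear and check.

servo_tool:
  series:
    - {"twist":[0,0,0],"linear":[0,0,-0.5],"grip":0}
    - {"twist":[0,0,0],"linear":[0,0,-2],"grip":0}
    - {"twist":[0,0,0],"linear":[0,0,-4],"grip":0}
    - {"twist":[0,0,0],"linear":[0,0,-4],"grip":0}
    - {"twist":[0,0,0],"linear":[0,0,-4],"grip":0}

```text
time_s: 9.15
position: [0.6205, 0.045, 0.2193]
eef_rot: [[-0.895, 0.445, -0.001], [0.445, 0.895, -0.0], [0.001, -0.001, -1.0]]
contact_force: [1.6, 0.9, -0.0]
width: 0.008
```

servo_tool:
  series:
    - {"twist":[0,0,0],"linear":[0,4,0],"grip":0}
    - {"twist":[0,0,0],"linear":[0,4,0],"grip":0}
    - {"twist":[0,0,0],"linear":[0,4,0],"grip":0}
    - {"twist":[0,0,0],"linear":[0,4,0],"grip":0}
    - {"twist":[0,0,0],"linear":[0,0,0],"grip":0}

```text
time_s: 9.57
position: [0.6928, 0.1997, 0.2168]
eef_rot: [[-0.9, 0.436, 0.0], [0.436, 0.9, 0.007], [0.003, 0.007, -1.0]]
contact_force: [-1.3, 2.2, -2.0]
width: 0.005
```

```bash
python3 s.py .076 pics/s5.png; python3 - <<'E'
from h import *
c=cams.get_image("scene");D=c["depth"];A=np.array(c["attitude"]);p=np.array(c["position"])
v,u=np.indices(D.shape);P=np.stack([(u-c["cx"])/c["fx"]*D,(v-c["cy"])/c["fy"]*D,D],-1)@A.T+p
H,S,V=cv2.split(cv2.cvtColor(c["img"],cv2.COLOR_BGR2HSV));k=((H<8)|(H>172))&(S>120)&(np.hypot(P[...,0]-.5825,P[...,1]-.018)<.062)&(D>0)
print("red face z median",np.median(P[k][:,2]),k.sum())
E
```

```text
9.5667 [0.6927818  0.19974893 0.2167964 ] 154.17874756808962 [-1.29711495  2.2406401  -1.98677574] [-0.01973973  0.21248    -0.12644866]
0.076 0.05 ############################YYYYYYYYYY################################ -27.5 0
0.076 0.054 ########################.YYYYYYYYYYYYY..############################## -29.0 -28.5
0.076 0.058 #########################YYYYYYYYYYY...############################### -30.0 -28.5
0.076 0.062 ##########################YYYYYYYYYYY..############################### -29.0 -28.0
0.076 0.066 ###########################YYYYYYYYYY..############################### -28.5 -27.5
0.068 0.06 ############################YYYYYYYYYYYY..############################ -26.5 -25.5
0.068 0.07 ##########################...YYYYYYYYYY.############################## -26.5 -27.5
0.068 0.08 ............###..............YYYYYYYYY................................ -27.0 -24.537313432835823
0.068 0.09 ..............................YYYYYYYY................................ -26.5 -25.5
red face z median 0.07585227099797387 2504
```

View pics/s5.png

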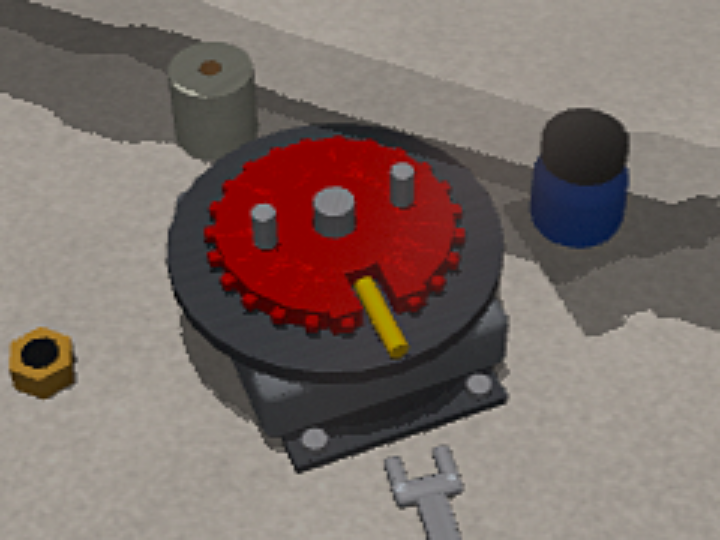

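The sprocket is down, with the pin lying in the slot at (375,300) and the shaft standing proud. The red face measures 75.9 mm high, and the bystanders look unmoved. Handing in after a short settle.

servo_tool:
  series:
    - {"twist":[0,0,0],"linear":[0,0,0],"grip":0}
    - {"twist":[0,0,0],"linear":[0,0,0],"grip":0}
    - {"twist":[0,0,0],"linear":[0,0,0],"grip":0}

```text
time_s: 9.92
position: [0.6922, 0.1861, 0.2188]
eef_rot: [[-0.894, 0.448, 0.0], [0.448, 0.894, -0.001], [-0.001, -0.001, -1.0]]
contact_force: [1.2, -0.6, 1.2]
width: 0.004
```

```bash
python3 -c "
from bench import order;print(order.job_done())"
```

```text
the job is handed in; nothing more can be done
None
```

I pushed the sprocket about 128° counter-clockwise at stud_a with the closed fingertips. I then pressed it down until it stopped firmly, with the tool at 76.3 mm and up to 18 N. Then I lifted clear and handed the job in at about 9.9 s.

**Last checks:**
- **Height:** the red face measured 75.9 mm above the counter, against 76 mm when fully home.
- **Slot over pin:** the pin lies in the slot. Before pressing, the slot centre read about −25.5° and the pin −26.5°, an offset of about 1 mm at 58 mm radius.
- **Bystanders:** the roll, tub, nut and wrench looked unmoved in the last picture; I did not measure their positions again.
- **Robot:** the gripper is clear of everything, at about 219 mm.

No check failed. After pressing, the raw slot centre in the scene view read about −28°. I put that down to the slot's far wall hiding part of the opening. The hand-in gave no verdict.

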